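# Raise the low post of a hand bridge by one hole and lay the bar

### The arm

A 7-joint arm with a two-finger parallel gripper is mounted at the origin on a cart in front of the work surface, level with it; the furniture and walls round the work are solid. World frame = base frame: x ahead of the robot, y to its left, z up, the work surface at z = 0. Lengths are in m, angles in degrees, forces in N, time in s.
With the tool pointing down it reaches from about 0.4 to 0.85 m from the base axis. Payload 4.5 kg.
Tool frame: the origin (TCP) lies between the finger pads; the fingertips stand 22 mm ahead of it and the grasp point (between the pads) lies 3 mm ahead of it; z points along the fingers, x is the direction in which the jaws open and shut, and the axes are right-handed (so a half turn about z gives the same grasp; the last joint's range is limited). The gripper opens to 85 mm and grips with 20 to 120 N. Pads are 22 mm wide; open, the fingers measure 114 mm over their backs; the gripper's body (76 mm by 85 mm) begins 54 mm behind the grasp point. The pads swing forward as they close: fully open they stand 13 mm farther back than shut.
Start: joints at [68.4, 39.483, -11.15, 89.685, 9.013, 51.709, -12.324], TCP at [0.25, -0.573, 0.253] pointing down, gripper open.
Joint ranges: [-172.22, 172.22], [-26.19, 119.32], [-84.43, 86.54], [7.71, 146.69], [-57.33, 237.33], [2.42, 119.75], [-152.13, 152.13]. Speed limits (degrees/s): [147.25, 147.25, 180, 180, 180, 180, 180].

### API

Orientations are given as a 3x3 rotation matrix whose columns are the frame's x, y, z axes.
In Python, from plant import arm, eyes, workorder gives the robot as it stands.
- The arm moves only by the tool step_arm, never from a script. Its argument "rows" is text: rows parted by semicolons, each of 7 numbers parted by spaces: the finger opening in cm, from 0 to 8.54, then the shift along the world's x, y, z in cm, then the turn, a rotation vector about the world's x, y, z in degrees. A call has 1 to 8 rows; each row shifts and turns the commanded pose from where the row before left it; what a row does not reach is not made up. A row lasts 1/8 s, in which the tool goes at most 62.5 mm and 10.7 degrees, less where a joint would pass 70% of its speed; a pose out of reach is approached as far as the arm can. A call is refused whole if a number of a shift passes 6.25 or a number of a turn 10.7, either way. A call with a gripper value outside its range is refused whole. The fingers move at their own pace and stop on an object; "squeeze" is the grip in N (left out, the last holds). Time passes only in rows, so rows that do not move let the fingers close. It gives the time, the measured TCP pose, the force and the opening at its end, in the units of the state.
- arm.get_obs(): the state, without advancing time (a new reading comes with each control period).
- eyes.camera(name): name is "side" or "top"; returns (picture, depth): 420x560x3 uint8, red, green, blue; 420x560 float32, m along the optical axis (not along the pixel's ray), 0 where there is no reading.
- eyes.get_calibration(name): a dict with "fx", "fy", "cx", "cy" (pixels), "k1" (the pictures are not rectified: a ray, as slopes to the right and down, at radius r is drawn at 1 + k1 r^2 times it, then the intrinsics apply), "R" (3x3) and "t" (3): a world point X has camera coordinates R X + t. Camera axes: x right, y down, z forward; pixel columns grow to the right and rows downward; lengths in m; the calibration is good to about 2 mm. A picture is of the moment at which its call begins. get_calibration takes no time and is no camera call.
- workorder.job_done(): hands the job in, once; it reports no verdict.
The state is a dict: "time": time; "joint_positions": joint angles; "dq": joint speeds; "joint_torque": joint torques, N m; "eef_pos": TCP position; "tcp_rot": TCP orientation; "force": force on the tool from outside, world axes, zero at the start; "wrist_torque": the same for the moment, N m; "gripper_width": opening from 0.0 (shut) to 1.0 (fully open).
Only numpy, scipy, OpenCV 4.12 (cv2) and the standard library are available. Lean on these libraries where they do the work, as an engineer would, in place of code of your own. Each camera call takes 0.05 s, during which the arm holds its last target.

### The job

The painter's hand bridge over the patterned jar has one post still down: pinch that post's sprung button in, slide the blue tube up and stop as soon as the button clicks out through the next hole, without wrenching the tube against the locked button. Then lay the wooden bar gently into the two forks so that it rests on both posts, about centred, and let go. Do not lay the bar before the post is locked, and leave the jar, the yellow paint pot and the terracotta cup where they stand.

Things in the scene. Friction and masses are not known exactly. Their poses are not given: they have to be found in the camera images.
- post_a: The low post, fixed to the table. Origin: centre of its round dark foot (100 mm across, 18 mm high) on the table, z up. A 27 mm square dark steel inner tube on the foot, top 132 mm above the table, carries a sprung brass button that faces -x of this body (towards the robot). The other post stands 260 mm away along this body's -y, the jar half-way between.
- sleeve_a: Blue square tube sliding up and down on the low post's inner tube (no twist). 32 x 32 mm outside, 107 mm long, 2 mm wall, faces square to post_a's x and y; 0.25 kg, little drag; falls if let go unlocked. Origin: centre of its top end, 136 mm above the table at the start (or 1 mm less). It carries a fork above and a wider black bush (37 mm) at its lower end.
- seat_a (a point): Middle of the cork floor of the fork on the sleeve, 6 mm above the sleeve's top end; moves with it. The fork is open along y of post_a, 26 mm wide inside (along x), 32 mm over its prongs (flush with the sleeve), which stand 11 mm above the floor.
- button_spot (a point): Point fixed to the low post, on the brass button's axis in the plane of the sleeve's -x face: 120 mm above the table, 16 mm before the post's axis. Out, the 9 mm domed nose stands 6 mm proud and locks the sleeve, with 1 mm play. Flat pads pinching the button and the opposite face press it flush (spring 3 to 5 N); an upward pull of 10 to 20 N then rides the dome under the wall and frees the sleeve.
- hole_1 (a point): Centre of the sleeve's first 10.5 mm hole, on its -x face, 16 mm below its top end; the button is in it at the start. The next hole is in a bright index plate clamped into that face lower down, wherever the last painter set it: 35 to 55 mm below this one, not measured. The button clicks out there by itself and stops the sleeve, unless a finger covers the hole (one that reaches over 20 mm below hole 1).
- post_b: The other post, fixed, of the same make and already up: its fork floor is 187 mm above the table (the low one ends up within 11 mm of that, so the bar may slope a little). Origin: centre of its foot on the table; axes parallel to those of post_a; its fork is open along y too.
- bar: Loose beech bar, 21 wide x 340 long x 14 mm thick, about 0.09 kg, lying flat on the table before the posts. Origin: centre of its underside; y along its length, z up.
- jar_purple: Loose patterned jar without its lid, 110 mm across, 119 mm high, standing under the bridge half-way between the posts; origin at the centre of its foot. Leave alone.
- pot_c: Loose small yellow paint pot with a blue cap, 49 mm across, 62 mm high, behind the bridge; origin under its centre. Leave alone.
- bisque_cup_b: Loose terracotta cup, 65 mm across, 50 mm high, behind the bridge; origin under its centre. Leave alone.
There are look-alikes about, which are no part of the job. What is shaped like the post_a but pink is not meant. Leave any pink or red look-alike of the post_b alone.

How it is judged:
By the outcome, as a careful person would: the job done as asked, in the order asked, and still so for the second after the job is handed in, with the robot touching nothing.
It also fails if it takes over 58 s, if anything falls off the work surface, if the arm or the gripper's body presses on something with over 40 N, if the wrist force passes 120 N, or if a joint passes its speed limit or range.

## Working session

There is one attempt and no reset: what is moved stays moved. The work goes in short steps, Python scripts to look and compute and a tool call to move; the robot and the scene stay as the last step left them, time stands still between calls to the robot, and variables do not carry over. Pictures are saved under pics/ and viewed, and the job is handed in when it is done.

Besides the shell and the picture viewer there is one more tool, called by a JSON object that holds its "method" and its "body". step_arm: Moves the arm, as the interface text tells. Its arguments: {"type":"object","properties":{"rows":{"type":"string"},"squeeze":{"type":"number"}},"required":["rows"]}

```bash
mkdir -p pics; ls
cat > h.py <<'E'
import numpy as np,cv2
from plant import arm,eyes,workorder
def cal(n):
    c=eyes.get_calibration(n);return c,np.array(c["R"]),np.array(c["t"])
def ray(n,u,v):
    c,R,t=cal(n)
    K=np.array([[c["fx"],0,c["cx"]],[0,c["fy"],c["cy"]],[0,0,1.]])
    p=cv2.undistortPoints(np.array([[[u,v]]],float),K,np.array([c["k1"],0,0,0,0.]))[0,0]
    d=R.T@np.array([p[0],p[1],1]);return -R.T@t,d
def onz(n,u,v,z):
    o,d=ray(n,u,v);return o+d*(z-o[2])/d[2]
def at(n,u,v,D):
    o,d=ray(n,u,v);return o+d*D
def proj(n,X):
    c,R,t=cal(n);p=R@np.array(X)+t;x,y=p[0]/p[2],p[1]/p[2];s=1+c["k1"]*(x*x+y*y)
    return c["fx"]*x*s+c["cx"],c["fy"]*y*s+c["cy"]
def snap(tag):
    o={}
    for n in("side","top"):
        im,d=eyes.camera(n);o[n]=(im,d);cv2.imwrite(f"pics/{tag}_{n}.png",im[:,:,::-1]);np.save(f"pics/{tag}_{n}.npy",d)
    return o
E
python3 - <<'E'
from h import *
snap("a");print({k:v for k,v in arm.get_obs().items()})
for n in("side","top"):
    c,R,t=cal(n);print(n,c["fx"],c["k1"],-R.T@t,R[2])
E
```

```text
pics
{'time': 0.1, 'joint_positions': array([ 68.39863464,  39.52752982, -11.14844031,  89.73886267,
         9.01347246,  51.70982766, -12.32390475]), 'dq': array([ 0.01684064, -0.17477925, -0.01792678, -0.18359482, -0.02081545,
       -0.10649386, -0.0643975 ]), 'joint_torque': array([-4.74216082e-03, -5.40604949e+01, -1.27118234e+00, -1.58984327e+01,
        9.48209432e-03,  4.52559994e-03, -1.67360747e-05]), 'eef_pos': array([ 0.24936594, -0.5725031 ,  0.25257513]), 'tcp_rot': array([[ 3.99481140e-01, -9.16741111e-01, -7.44609736e-04],
       [-9.16739948e-01, -3.99481822e-01,  1.46357958e-03],
       [-1.63918162e-03,  9.79410509e-05, -9.99998652e-01]]), 'force': array([ 0.28093748, -0.61910541, -0.23160875]), 'wrist_torque': array([-0.00428371, -0.01443517,  0.00757923]), 'gripper_width': 0.9999944049094548}
side 428.71389250113793 -0.04099694653515731 [0.23490936 0.76411792 0.81779678] [ 0.27559729 -0.74770311 -0.60414087]
top 401.5197099417511 0.005678019306008723 [ 0.34466682 -0.11567558  1.40431815] [ 0.15994505 -0.00804057 -0.98709317]
```

View pics/a_side.png

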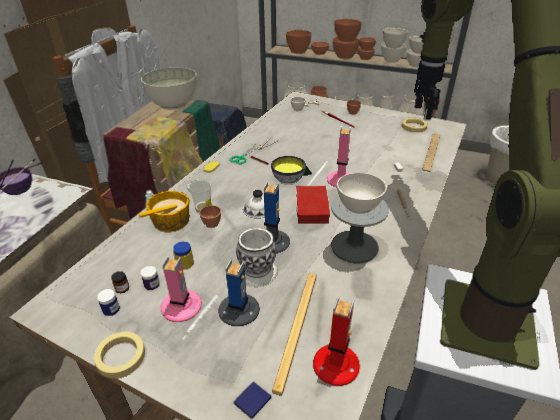

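View pics/a_top.png

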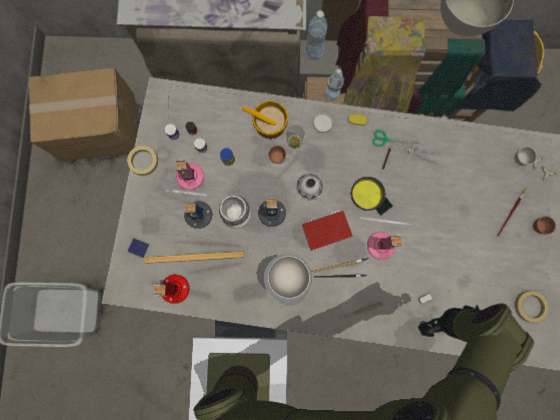

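The two blue posts with dark feet are at side (237,290) and (272,215). In the top view they are at (198,213) and (272,212). The nearer one is lower and lies on +y of the jar, so it should be post_a. The pink posts at side (178,290) and (343,155) and the red one at (337,345) are look-alikes. I'll confirm with an enlarged crop.

Run:
```python
from h import *
a=cv2.imread("pics/a_side.png");b=cv2.imread("pics/a_top.png")
A=cv2.resize(a[170:330,200:330],None,fx=3.6,fy=3.6,interpolation=2)
B=cv2.resize(b[180:280,140:300],None,fx=2,fy=2,interpolation=2)
cv2.imwrite("pics/b1.png",A);cv2.imwrite("pics/b2.png",cv2.resize(b[180:280,140:300],None,fx=5,fy=5,interpolation=2))
```

```text
(no output)
```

View pics/b1.png

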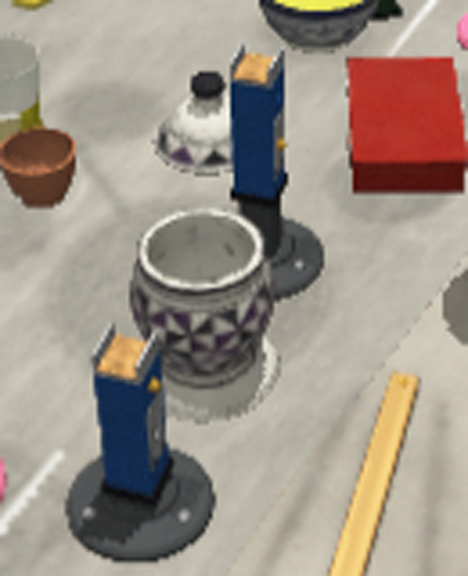

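View pics/b2.png

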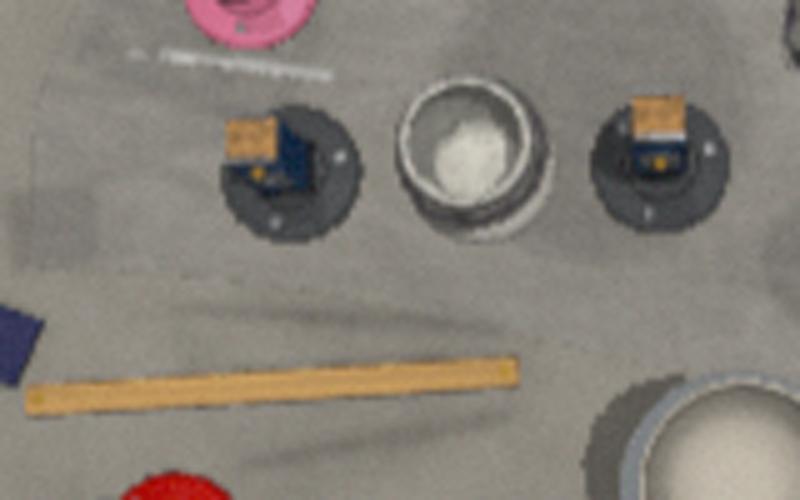

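The crop shows the near blue post sitting low with its brass button near the top, at side crop (155,384). Its bright index plate is below that, around (155,435). The far blue post is raised, with the jar between the two. So post_a is the near one and post_b the far one. Next I measure.

Run:
```python
from h import *
im={n:cv2.imread(f"pics/a_{n}.png") for n in("side","top")}
D={n:np.load(f"pics/a_{n}.npy") for n in("side","top")}
def blob(n,lo,hi,box,mn=8):
    u0,v0,u1,v1=box;h=cv2.cvtColor(im[n],cv2.COLOR_BGR2HSV)[v0:v1,u0:u1]
    m=cv2.inRange(h,lo,hi);k,l,s,c=cv2.connectedComponentsWithStats(m)
    r=[]
    for i in range(1,k):
        if s[i,4]>=mn:r.append((s[i,4],c[i]+[u0,v0],l==i))
    return sorted(r,key=lambda x:-x[0])
# cork
cork=((8,90,120),(25,255,255))
for nm,n,box,z in(("corkA","top",(182,200,200,214),.142),("corkB","top",(262,196,282,210),.187),("corkA","side",(222,258,248,278),.142),("corkB","side",(260,180,284,196),.187)):
    for a,c,_ in blob(n,*cork,box)[:2]:
        d=D[n][int(c[1]),int(c[0])];print(nm,n,a,c.round(1),onz(n,*c,z).round(4),at(n,*c,d).round(4))
# bar
for n,box in(("top",(140,245,250,268)),("side",(270,268,320,395))):
    a,c,l=blob(n,*cork,box)[0]
    ys,xs=np.where(l);r=cv2.minAreaRect(np.c_[xs,ys].astype(np.float32));p=cv2.boxPoints(r)+[box[0],box[1]]
    W=np.array([onz(n,*q,.014) for q in p]);print("bar",n,W.round(4).tolist(),W.mean(0).round(4))
    s=[(W[i]-W[(i+1)%4]) for i in range(4)];print([round(float(np.linalg.norm(x)),4) for x in s])
# feet (dark grey) depth points with z 0.012..0.024
for n in("top","side"):
    v,u=np.mgrid[0:420,0:560]
    c,R,t=cal(n);K=np.array([[c["fx"],0,c["cx"]],[0,c["fy"],c["cy"]],[0,0,1.]])
    p=cv2.undistortPoints(np.c_[u.ravel(),v.ravel()].astype(float)[:,None],K,np.array([c["k1"],0,0,0,0.]))[:,0]
    X=(np.c_[p,np.ones(len(p))]*D[n].reshape(-1,1)-t)@R
    np.save(f"pics/X_{n}.npy",X.reshape(420,560,3))
    X=X.reshape(420,560,3)
    for nm,(u0,v0,u1,v1),g in(("A",(175,195,220,235),0),("B",(255,195,292,230),0)) if n=="top" else (("A",(210,260,265,330),0),("B",(262,220,295,255),0)):
        q=X[v0:v1,u0:u1];b=im[n][v0:v1,u0:u1].max(-1);m=(q[...,2]>.012)&(q[...,2]<.024)&(b<110)
        P=q[m];(cx,cy),r=cv2.minEnclosingCircle((P[:,:2]*1000).astype(np.float32));print("foot",nm,n,m.sum(),cx,cy,r)
    q=X[...,2];
```

```text
corkA top 70 [189.6 207.1] [0.5688 0.1612 0.142 ] [0.569  0.1613 0.1414]
corkB top 71 [271.4 202.1] [ 0.5824 -0.0996  0.187 ] [ 0.5827 -0.0996  0.1855]
corkA side 107 [233.4 268.7] [0.5704 0.1648 0.142 ] [0.5714 0.1631 0.14  ]
corkB side 61 [270.  188.5] [ 0.5832 -0.0952  0.187 ] [ 0.5839 -0.0967  0.1859]
bar top [[0.4155, 0.3333, 0.014], [0.443, -0.0029, 0.014], [0.422, -0.0049, 0.014], [0.3946, 0.3305, 0.014]] [0.4188 0.164  0.014 ]
[0.3374, 0.0212, 0.3366, 0.0211]
bar side [[0.4159, 0.34, 0.014], [0.4441, -0.0027, 0.014], [0.4167, -0.0006, 0.014], [0.3949, 0.3395, 0.014]] [0.4179 0.1691 0.014 ]
[0.3438, 0.0276, 0.3408, 0.021]
foot A top 130 565.1329956054688 160.8307647705078 46.912872314453125
foot B top 147 578.8356323242188 -100.28665161132812 46.51698684692383
foot A side 333 562.641357421875 128.3194580078125 82.11647033691406
foot B side 89 563.2706298828125 -96.11785888671875 36.28390121459961
```

Run:
```python
from h import *
X={n:np.load(f"pics/X_{n}.npy") for n in("side","top")}
for nm,n,box in(("red","top",(150,270,195,305)),("bowl","top",(262,250,315,305)),("jar","top",(218,192,250,226)),("pinknear","top",(170,155,205,190)),("boxred","top",(300,210,355,250))):
    u0,v0,u1,v1=box;q=X[n][v0:v1,u0:u1].reshape(-1,3);m=q[:,2]>.04;print(nm,q[m].min(0).round(3),q[m].max(0).round(3))
c,_,_=cal("side");a=cv2.imread("pics/a_side.png")
cv2.imwrite("pics/c1.png",cv2.resize(a[255:315,215:260],None,fx=10,fy=10,interpolation=0))
A=np.array([.569,.162]);x=np.array([.9987,.052])
for z in(.136,.120,.085,.075,.065,.03):
    P=[*(A-.016*x),z];print(z,np.round(proj("side",P),1),np.round(proj("top",P),1))
```

```text
red [ 0.289 -0.116  0.043] [0.345 0.244 1.404]
bowl [ 0.279 -0.228  0.135] [ 0.427 -0.081  1.404]
jar [ 0.345 -0.116  0.04 ] [0.621 0.076 1.404]
pinknear [ 0.345 -0.116  0.041] [0.723 0.213 1.404]
boxred [ 0.345 -0.372  0.04 ] [ 0.581 -0.116  1.404]
0.136 [241.4 271.4] [189.7 212.3]
0.12 [241.9 276.5] [190.8 213.1]
0.085 [242.9 287.2] [193.  214.9]
0.075 [243.1 290.2] [193.6 215.4]
0.065 [243.4 293.1] [194.2 215.8]
0.03 [244.3 303.1] [196.2 217.4]
```

View pics/c1.png

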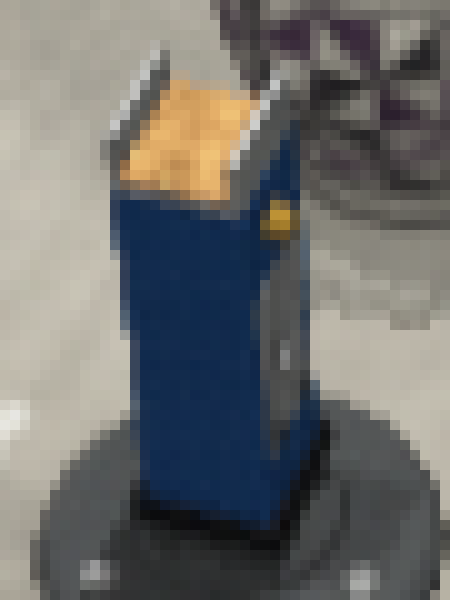

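The button sits at side pixel (242.5,277), which matches the projection for post_a at (0.569,0.162). The hole in the index plate is at about (243.5,290.5), so z is about 75 mm and the travel should be about 45 mm. The arm goes over now.

{"method": "step_arm", "body": {"rows": "8.5 0 0 5 0 0 0;8.5 0 0 5 0 0 0;8.5 2.3 5.25 0 0 0 5;8.5 2.3 5.25 0 0 0 5;8.5 2.3 5.25 0 0 0 5;8.5 2.3 5.25 0 0 0 5;8.5 2.3 5.25 0 0 0 5;8.5 2.3 5.25 0 0 0 5", "squeeze": 30}}

```text
time: 1.1
eef_pos: [0.3879, -0.2562, 0.3532]
tcp_rot: [[0.806, -0.592, -0.0], [-0.592, -0.806, 0.0], [-0.0, 0.0, -1.0]]
force: [0.5, 1.0, -0.1]
gripper_width: 0.989
```

{"method": "step_arm", "body": {"rows": "8.5 2.3 5.25 0 0 0 5;8.5 2.3 5.25 0 0 0 5;8.5 2.3 5.25 0 0 0 5;8.5 2.3 5.25 0 0 0 5;8.5 2.3 5.25 0 0 0 5;8.5 2.3 5.25 0 0 0 5;8.5 2.3 5.25 0 0 0 5;8.5 2.3 5.25 0 0 0 5"}}

```text
time: 2.1
eef_pos: [0.5721, 0.1633, 0.3529]
tcp_rot: [[0.998, 0.064, -0.001], [0.064, -0.998, -0.001], [-0.001, 0.001, -1.0]]
force: [0.6, 0.4, 0.3]
gripper_width: 0.996
```

{"method": "step_arm", "body": {"rows": "8.5 0 0 0 0 0 0;8.5 0 0 0 0 0 0"}}

```text
time: 2.35
eef_pos: [0.5713, 0.1612, 0.3526]
tcp_rot: [[0.998, 0.061, -0.001], [0.061, -0.998, -0.001], [-0.001, 0.001, -1.0]]
force: [1.1, -0.3, -0.1]
gripper_width: 0.994
```

{"method": "step_arm", "body": {"rows": "8.5 -0.2 0.05 -4 0 0 -0.5;8.5 0 0 -4 0 0 0;8.5 0 0 -4 0 0 0;8.5 0 0 -4 0 0 0;8.5 0 0 -4 0 0 0;8.5 0 0 -2.5 0 0 0;8.5 0 0 0 0 0 0;8.5 0 0 0 0 0 0"}}

```text
time: 3.35
eef_pos: [0.5703, 0.1617, 0.1295]
tcp_rot: [[0.999, 0.051, 0.002], [0.051, -0.999, 0.0], [0.002, -0.0, -1.0]]
force: [0.2, -0.3, -0.1]
gripper_width: 0.995
```

Run:
```python
from h import *
o=snap("d");print(arm.get_obs()["eef_pos"],arm.get_obs()["force"])
a=cv2.imread("pics/d_side.png");b=cv2.imread("pics/d_top.png")
A=cv2.resize(a[220:320,190:290],(400,400),interpolation=2);B=cv2.resize(b[160:260,140:240],(400,400),interpolation=2)
cv2.imwrite("pics/d.png",np.hstack([A,B]))
```

```text
[0.57056079 0.16235923 0.12988164] [ 0.50751086 -0.19804606  0.33163942]
```

View pics/d.png

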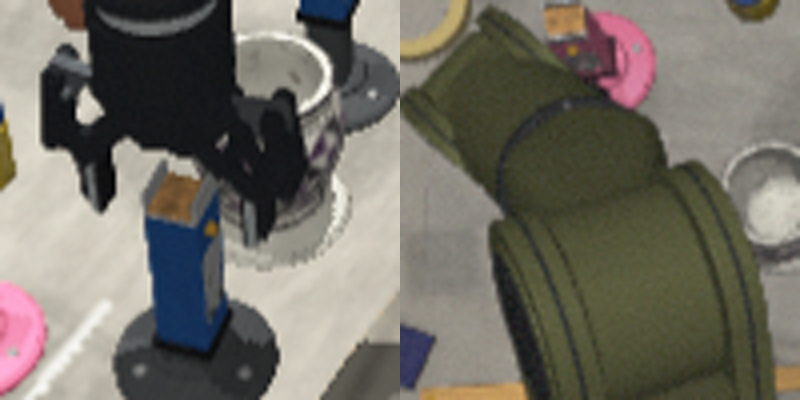

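The fingers straddle the blue sleeve, with tips at crop (100,200) and (255,235), and they clear the jar. Closing in stages while I watch the force.

{"method": "step_arm", "body": {"rows": "4.2 -0.1 0 -0.2 0 0 0;4.2 0 0 0 0 0 0;4.2 0 0 0 0 0 0;4.2 0 0 0 0 0 0"}}

```text
time: 3.95
eef_pos: [0.5681, 0.1624, 0.1262]
tcp_rot: [[0.999, 0.053, -0.001], [0.053, -0.999, -0.0], [-0.001, 0.0, -1.0]]
force: [-0.8, -0.1, 0.2]
gripper_width: 0.496
```

{"method": "step_arm", "body": {"rows": "3 0 0 0 0 0 0;3 0 0 0 0 0 0;3 0 0 0 0 0 0;3 0 0 0 0 0 0"}}

```text
time: 4.45
eef_pos: [0.5688, 0.1625, 0.1263]
tcp_rot: [[0.999, 0.053, 0.0], [0.053, -0.999, 0.0], [0.0, -0.0, -1.0]]
force: [0.1, 0.7, -1.1]
gripper_width: 0.373
```

Opening is 31.9 mm, so the button is pressed flush, and the side force is nearly zero. Pulling up gently.

{"method": "step_arm", "body": {"rows": "2 0 0 0.05 0 0 0;2 0 0 0.1 0 0 0;2 0 0 0.1 0 0 0"}}

```text
time: 4.82
eef_pos: [0.5688, 0.1625, 0.1287]
tcp_rot: [[0.999, 0.053, 0.0], [0.053, -0.999, 0.0], [0.0, -0.0, -1.0]]
force: [2.2, -0.1, -4.5]
gripper_width: 0.372
```

{"method": "step_arm", "body": {"rows": "2 0 0 0.1 0 0 0;2 0 0 0.1 0 0 0"}}

```text
time: 5.08
eef_pos: [0.5688, 0.1624, 0.1306]
tcp_rot: [[0.999, 0.053, 0.0], [0.053, -0.999, 0.0], [0.0, -0.0, -1.0]]
force: [3.1, 1.1, -9.2]
gripper_width: 0.37
```

{"method": "step_arm", "body": {"rows": "2 0 0 0.1 0 0 0;2 0 0 0.1 0 0 0"}}

```text
time: 5.32
eef_pos: [0.5688, 0.1625, 0.133]
tcp_rot: [[0.999, 0.053, 0.0], [0.053, -0.999, -0.0], [0.0, 0.0, -1.0]]
force: [1.9, 0.0, -4.8]
gripper_width: 0.372
```

{"method": "step_arm", "body": {"rows": "2 0 0 0.1 0 0 0;2 0 0 0.1 0 0 0"}}

```text
time: 5.58
eef_pos: [0.5688, 0.1625, 0.1352]
tcp_rot: [[0.999, 0.053, 0.001], [0.053, -0.999, 0.0], [0.001, 0.0, -1.0]]
force: [3.0, 0.5, -4.1]
gripper_width: 0.371
```

Run:
```python
from h import *
a=eyes.camera("side")[0][:,:,::-1]
cv2.imwrite("pics/e.png",cv2.resize(a[220:320,190:290],(700,600),interpolation=2));print(arm.get_obs()["eef_pos"])
```

```text
[0.56878265 0.16245858 0.13529351]
```

View pics/e.png

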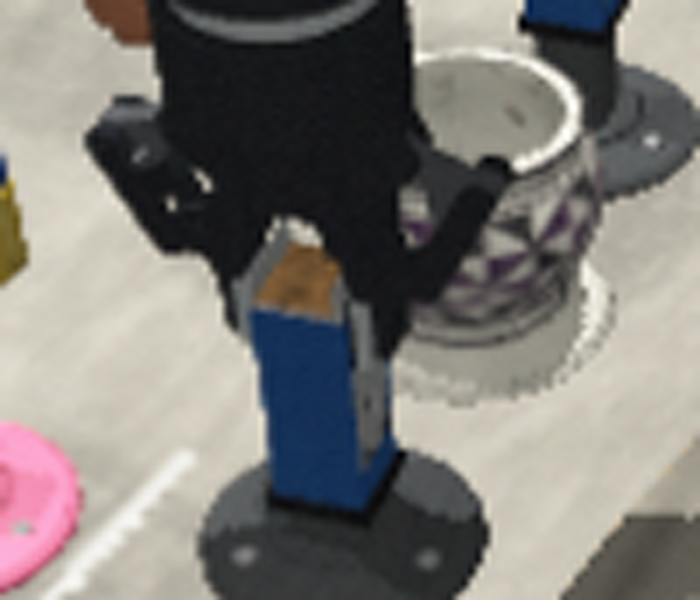

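The sleeve top has risen with the hand by about 9 mm, with the corner now at crop (253,308), and the pull has dropped to about 4 N. The sleeve is free. I'm lowering the squeeze so it would slip rather than wrench, and raising to about 33 mm of travel.

{"method": "step_arm", "body": {"rows": "2 0 0 0.3 0 0 0;2 0 0 0.4 0 0 0;2 0 0 0.5 0 0 0;2 0 0 0.5 0 0 0;2 0 0 0.4 0 0 0;2 0 0 0.2 0 0 0;2 0 0 0 0 0 0", "squeeze": 20}}

```text
time: 6.5
eef_pos: [0.5688, 0.1625, 0.1583]
tcp_rot: [[0.999, 0.053, 0.001], [0.053, -0.999, -0.0], [0.001, 0.0, -1.0]]
force: [3.0, -0.6, -1.1]
gripper_width: 0.374
```

{"method": "step_arm", "body": {"rows": "2 0 0 0.05 0 0 0;2 0 0 0.05 0 0 0"}}

```text
time: 6.75
eef_pos: [0.5687, 0.1625, 0.1587]
tcp_rot: [[0.999, 0.053, 0.0], [0.053, -0.999, 0.0], [0.0, -0.0, -1.0]]
force: [3.1, 0.1, -4.8]
gripper_width: 0.372
```

{"method": "step_arm", "body": {"rows": "2 0 0 0.05 0 0 0;2 0 0 0.05 0 0 0"}}

```text
time: 7.0
eef_pos: [0.5687, 0.1625, 0.1598]
tcp_rot: [[0.999, 0.053, 0.0], [0.053, -0.999, 0.0], [0.0, -0.0, -1.0]]
force: [4.3, 0.0, -5.3]
gripper_width: 0.372
```

{"method": "step_arm", "body": {"rows": "2 0 0 0.05 0 0 0;2 0 0 0.05 0 0 0"}}

```text
time: 7.25
eef_pos: [0.5687, 0.1625, 0.1609]
tcp_rot: [[0.999, 0.053, 0.0], [0.053, -0.999, 0.0], [0.0, -0.0, -1.0]]
force: [4.1, -0.1, -4.4]
gripper_width: 0.372
```

{"method": "step_arm", "body": {"rows": "2 0 0 0.05 0 0 0;2 0 0 0.05 0 0 0"}}

```text
time: 7.5
eef_pos: [0.5688, 0.1625, 0.1619]
tcp_rot: [[0.999, 0.053, 0.0], [0.053, -0.999, 0.0], [0.0, -0.0, -1.0]]
force: [4.4, -0.0, -3.3]
gripper_width: 0.374
```

{"method": "step_arm", "body": {"rows": "2 0 0 0.05 0 0 0;2 0 0 0.05 0 0 0"}}

```text
time: 7.75
eef_pos: [0.5688, 0.1625, 0.163]
tcp_rot: [[0.999, 0.053, 0.0], [0.053, -0.999, 0.0], [0.0, 0.0, -1.0]]
force: [3.7, -0.1, -1.9]
gripper_width: 0.371
```

{"method": "step_arm", "body": {"rows": "2 0 0 0.05 0 0 0;2 0 0 0.05 0 0 0"}}

```text
time: 8.0
eef_pos: [0.5687, 0.1625, 0.164]
tcp_rot: [[0.999, 0.053, 0.0], [0.053, -0.999, -0.0], [0.0, 0.0, -1.0]]
force: [4.1, 0.2, -1.6]
gripper_width: 0.372
```

Run:
```python
from h import *
a=eyes.camera("side")[0][:,:,::-1]
cv2.imwrite("pics/f.png",cv2.resize(a[240:320,205:285],(640,640),interpolation=2)[:600]);print(arm.get_obs()["eef_pos"],arm.get_obs()["force"])
```

```text
[0.56874221 0.16245032 0.1641    ] [ 2.83043627  0.36863296 -0.01015818]
```

View pics/f.png

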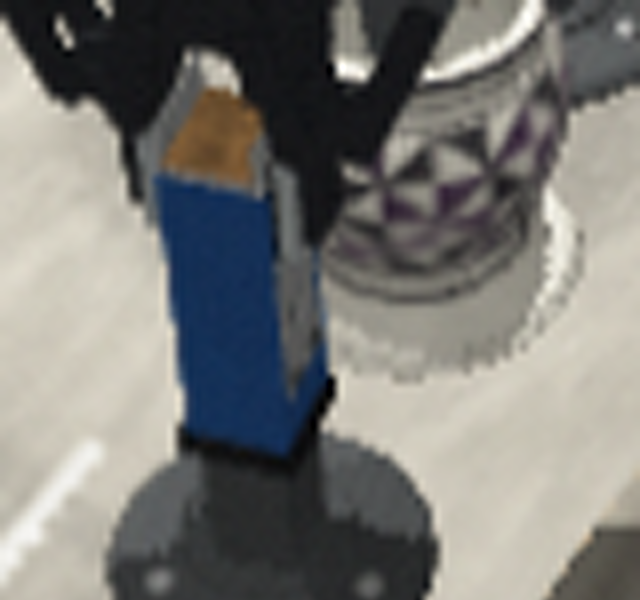

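The blue tube has risen about 38 mm, with its top corner at crop (160,178). The hole in the plate is still bare and no brass button shows yet, so I continue.

{"method": "step_arm", "body": {"rows": "2 0 0 0.05 0 0 0;2 0 0 0.05 0 0 0"}}

```text
time: 8.3
eef_pos: [0.5687, 0.1625, 0.165]
tcp_rot: [[0.999, 0.053, 0.0], [0.053, -0.999, 0.0], [0.0, -0.0, -1.0]]
force: [4.6, -0.4, -0.0]
gripper_width: 0.369
```

{"method": "step_arm", "body": {"rows": "2 0 0 0.05 0 0 0;2 0 0 0.05 0 0 0"}}

```text
time: 8.55
eef_pos: [0.5688, 0.1625, 0.1663]
tcp_rot: [[0.999, 0.053, 0.001], [0.053, -0.999, -0.0], [0.001, 0.0, -1.0]]
force: [3.8, -1.0, 3.8]
gripper_width: 0.375
```

{"method": "step_arm", "body": {"rows": "2 0 0 0.05 0 0 0;2 0 0 0.05 0 0 0"}}

```text
time: 8.8
eef_pos: [0.5688, 0.1625, 0.1668]
tcp_rot: [[0.999, 0.053, 0.0], [0.053, -0.999, 0.0], [0.0, -0.0, -1.0]]
force: [2.8, 0.3, -0.7]
gripper_width: 0.377
```

```bash
cat > look.py <<'E'
from h import *
import sys
a=eyes.camera("side")[0][:,:,::-1]
cv2.imwrite(sys.argv[1],cv2.resize(a[255:300,220:265],(540,540),interpolation=2));print(arm.get_obs()["eef_pos"],arm.get_obs()["force"])
E
python3 look.py pics/g.png
```

```text
[0.56875222 0.16247913 0.1667785 ] [ 4.26086968 -0.93660412  0.9711475 ]
```

View pics/g.png

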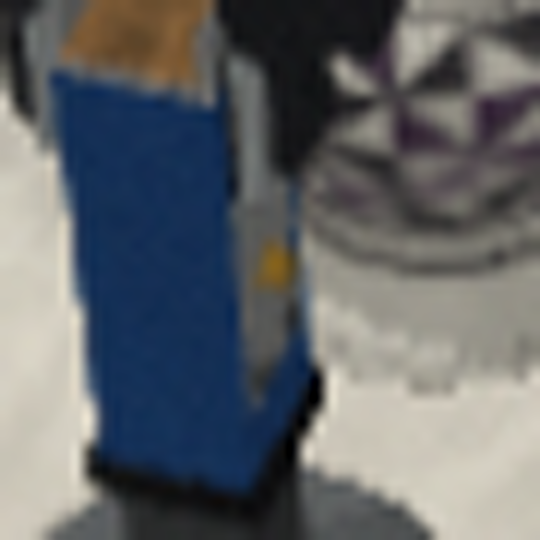

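The brass button has clicked out through the index plate, at crop (275,265). I stop here, open, and lift clear.

{"method": "step_arm", "body": {"rows": "2 0 0 -0.05 0 0 0;4 0 0 0 0 0 0;6 0 0 0 0 0 0;6 0 0 0 0 0 0;6 0 0 0 0 0 0"}}

```text
time: 9.48
eef_pos: [0.5682, 0.1626, 0.1661]
tcp_rot: [[0.999, 0.054, -0.001], [0.054, -0.999, -0.0], [-0.001, 0.0, -1.0]]
force: [0.1, -0.2, 0.5]
gripper_width: 0.7
```

{"method": "step_arm", "body": {"rows": "6 0 0 2 0 0 0;6 0 0 4 0 0 0;6 0 0 4 0 0 0;6 -3 0 2 0 0 0.4;6 -6 0 0 0 0 0.5;6 -6 0 0 0 0 0.5;6 0 0 0 0 0 0"}}

```text
time: 10.35
eef_pos: [0.4127, 0.161, 0.286]
tcp_rot: [[0.997, 0.083, -0.005], [0.083, -0.997, -0.005], [-0.005, 0.004, -1.0]]
force: [1.1, 0.5, 1.3]
gripper_width: 0.705
```

Run:
```python
from h import *
snap("i");print(arm.get_obs()["eef_pos"],arm.get_obs()["force"])
a=cv2.imread("pics/i_side.png");b=cv2.imread("pics/i_top.png")
cv2.imwrite("pics/i.png",np.hstack([cv2.resize(a[150:350,190:340],(450,600),interpolation=2),cv2.resize(b[140:340,130:260],(350,538),interpolation=2).__array__() if 0 else cv2.resize(b[160:360,130:247],(350,600),interpolation=2)]))
```

```text
[0.41887426 0.16261446 0.28673194] [ 1.07683442 -0.02860848  0.48475995]
```

View pics/i.png

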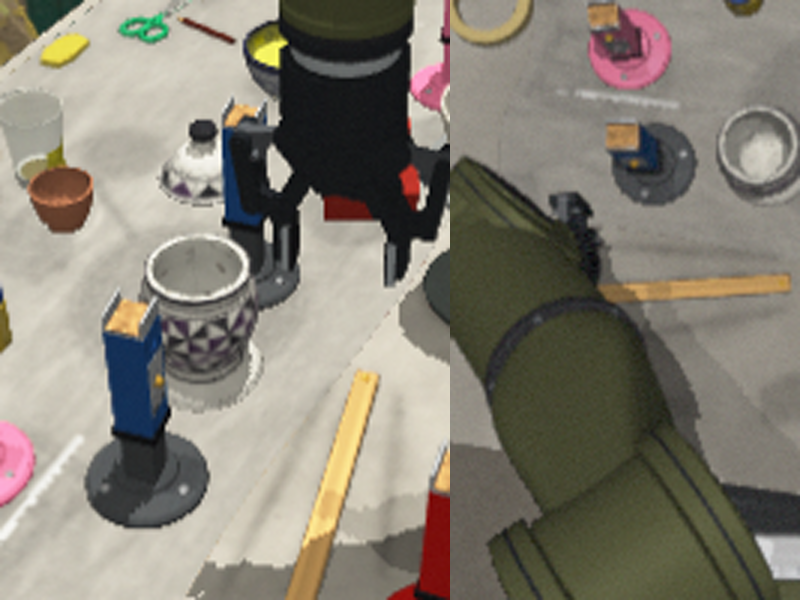

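Sleeve A stands locked, with its button at left crop (157,380) and the black bush well above the foot. Next I measure both seats, the bar and the clearance to the red look-alike post beside the bar.

Run:
```python
from h import *
im={n:cv2.imread(f"pics/i_{n}.png") for n in("side","top")}
def cork(n,box,im):
    u0,v0,u1,v1=box;h=cv2.cvtColor(im[n],cv2.COLOR_BGR2HSV)[v0:v1,u0:u1]
    m=cv2.inRange(h,(8,90,120),(25,255,255));k,l,s,c=cv2.connectedComponentsWithStats(m);i=1+s[1:,4].argmax();return c[i]+[u0,v0],s[i,4]
ct,a=cork("top",(176,196,200,212),im);cs,a2=cork("side",(222,245,248,264),im);print(ct,a,cs,a2)
for z in(.176,.180,.184,.188):
    print(z,onz("top",*ct,z).round(4),onz("side",*cs,z).round(4))
X=np.load("pics/X_side.npy");r=cv2.imread("pics/a_side.png").astype(int);m=(r[...,2]>120)&(r[...,1]<70)&(r[...,0]<70);m[:280]=0
q=X[m];q=q[q[:,2]>.04];print("red",np.percentile(q,[1,50,99],axis=0).round(3))
```

```text
[187.17105263 204.73684211] 76 [231.78703704 255.39814815] 108
0.176 [0.5701 0.1617 0.176 ] [0.5742 0.159  0.176 ]
0.18 [0.5693 0.1608 0.18  ] [0.5721 0.1628 0.18  ]
0.184 [0.5686 0.1599 0.184 ] [0.57   0.1665 0.184 ]
0.188 [0.5679 0.159  0.188 ] [0.5679 0.1703 0.188 ]
red [[0.235 0.225 0.043]
 [0.295 0.244 0.153]
 [0.327 0.764 0.818]]
```

Seat A is now at about z = 0.1825, and the red post starts at y ≈ 0.225, clear of the grasp at y ≈ 0.166. Descending on the bar.

{"method": "step_arm", "body": {"rows": "6 0 0.3 -5 0 0 0;6 0 0 -5 0 0 0;6 0 0 -5 0 0 0;6 0 0 -5 0 0 0;6 0 0 -3.6 0 0 0;6 0 0 -1.5 0 0 0;6 0 0 -1 0 0 0;6 0 0 0 0 0 0"}}

```text
time: 11.45
eef_pos: [0.4224, 0.1668, 0.0269]
tcp_rot: [[0.997, 0.079, -0.002], [0.079, -0.997, -0.001], [-0.002, 0.001, -1.0]]
force: [0.1, -0.0, 0.3]
gripper_width: 0.7
```

Run:
```python
from h import *
a=eyes.camera("side")[0][:,:,::-1]
cv2.imwrite("pics/j.png",cv2.resize(a[250:400,230:380],(600,600),interpolation=2));print(arm.get_obs()["eef_pos"],arm.get_obs()["force"])
```

```text
[0.42216882 0.16659431 0.02745197] [-0.09699689 -0.04350485 -0.28498473]
```

View pics/j.png

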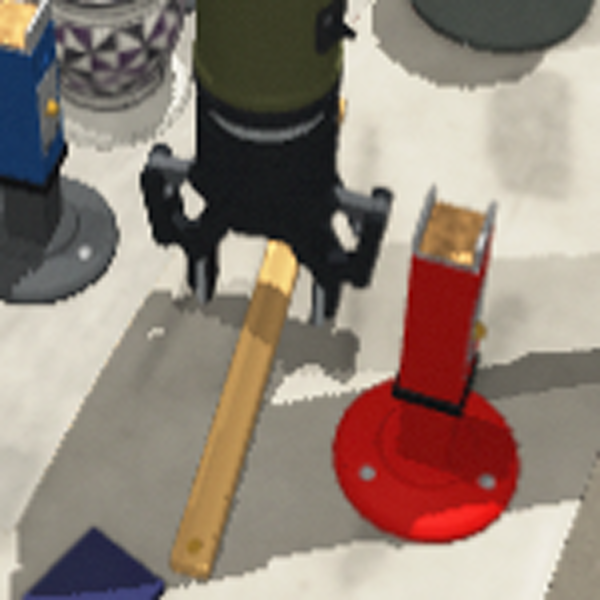

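The bar runs between the fingertips at crop (205,295) and (320,315), and the red post is clear. Closing on the bar.

{"method": "step_arm", "body": {"rows": "3.4 -0.35 0 -0.1 0 0 0;3 0 0 0 0 0 0;1 0 0 0 0 0 0;1 0 0 0 0 0 0;1 0 0 0 0 0 0;1 0 0 0 0 0 0", "squeeze": 30}}

```text
time: 12.25
eef_pos: [0.418, 0.1663, 0.0275]
tcp_rot: [[0.997, 0.077, -0.002], [0.077, -0.997, -0.001], [-0.002, 0.001, -1.0]]
force: [2.1, 1.0, 5.2]
gripper_width: 0.237
```

{"method": "step_arm", "body": {"rows": "1 0 0 1 0 0 0;1 0 0 4 0 0 0;1 0 0 5 0 0 0;1 0 0 6 0 0 0;1 0 0 5 0 0 0;1 0 0 3 0 0 0;1 0 0 0 0 0 0;1 0 0 0 0 0 0"}}

```text
time: 13.25
eef_pos: [0.419, 0.1654, 0.2548]
tcp_rot: [[0.997, 0.075, 0.004], [0.075, -0.997, -0.002], [0.004, 0.003, -1.0]]
force: [-0.2, -0.6, -1.7]
gripper_width: 0.232
```

Run:
```python
from h import *
snap("k");print(arm.get_obs()["eef_pos"],arm.get_obs()["force"],arm.get_obs()["tcp_rot"][:,0])
a=cv2.imread("pics/k_side.png")
cv2.imwrite("pics/k1.png",cv2.resize(a[100:380,150:430],(600,600),interpolation=2));
b=cv2.imread("pics/k_top.png");cv2.imwrite("pics/k2.png",cv2.resize(b[180:290,120:300],(800,489),interpolation=2));
```

```text
[0.41888827 0.16558192 0.25450006] [ 0.27851567  0.07866535 -1.2225784 ] [0.99710767 0.07594086 0.00304784]
```

View pics/k1.png

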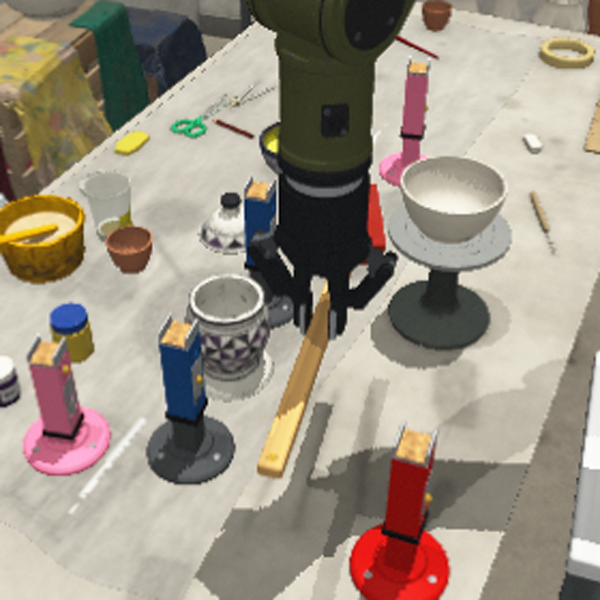

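View pics/k2.png

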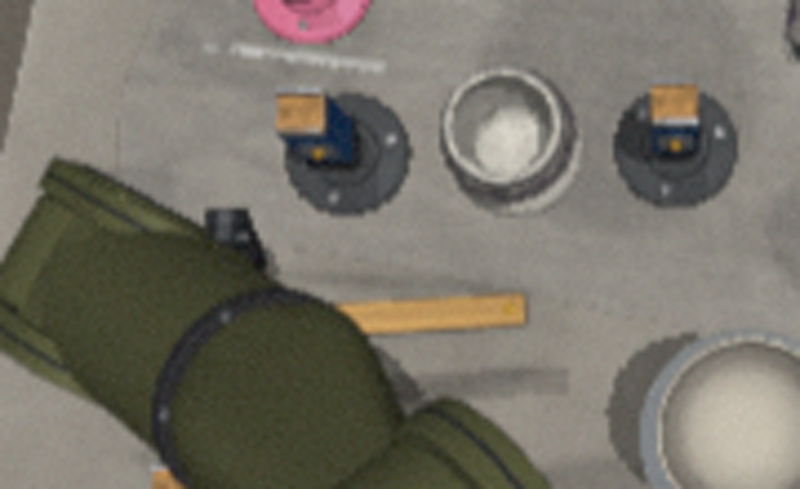

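The bar is gripped level at its middle, and its near end shows at crop (272,462). Next I carry it over the posts, moving along x first so it stays clear of the bowl.

{"method": "step_arm", "body": {"rows": "1 2 0 0.5 0 0 0;1 4 0 0 0 0 0;1 4.5 -1.3 0 0 0 -0.4;1 3 -3 0 0 0 -0.4;1 1.7 -4 0 0 0 -0.5;1 0.5 -3 0 0 0 0;1 0 -2 0 0 0 0;1 0 0 0 0 0 0"}}

```text
time: 14.35
eef_pos: [0.5761, 0.0318, 0.2598]
tcp_rot: [[0.999, 0.051, 0.004], [0.051, -0.999, -0.002], [0.004, 0.002, -1.0]]
force: [0.6, 0.4, -0.5]
gripper_width: 0.234
```

{"method": "step_arm", "body": {"rows": "1 0 0 0 0 0 0;1 0 0 0 0 0 0"}}

```text
time: 14.6
eef_pos: [0.5766, 0.0351, 0.2611]
tcp_rot: [[0.998, 0.056, 0.007], [0.056, -0.998, -0.0], [0.007, 0.001, -1.0]]
force: [0.3, 0.0, -0.8]
gripper_width: 0.235
```

Run:
```python
from h import *
snap("l");o=arm.get_obs();print(o["eef_pos"],o["force"],o["tcp_rot"])
a=cv2.imread("pics/l_side.png")
cv2.imwrite("pics/l1.png",cv2.resize(a[130:330,190:340],(600,800),interpolation=2)[:600]);
b=cv2.imread("pics/l_top.png");cv2.imwrite("pics/l2.png",cv2.resize(b[170:270,150:310],(800,500),interpolation=2));
```

```text
[0.57668299 0.03448154 0.26108964] [ 0.32608914 -1.24152592 -1.22668036] [[ 9.98473033e-01  5.48448282e-02  6.60662993e-03]
 [ 5.48510912e-02 -9.98494248e-01 -7.70429988e-04]
 [ 6.55442788e-03  1.13163443e-03 -9.99977879e-01]]
```

View pics/l1.png

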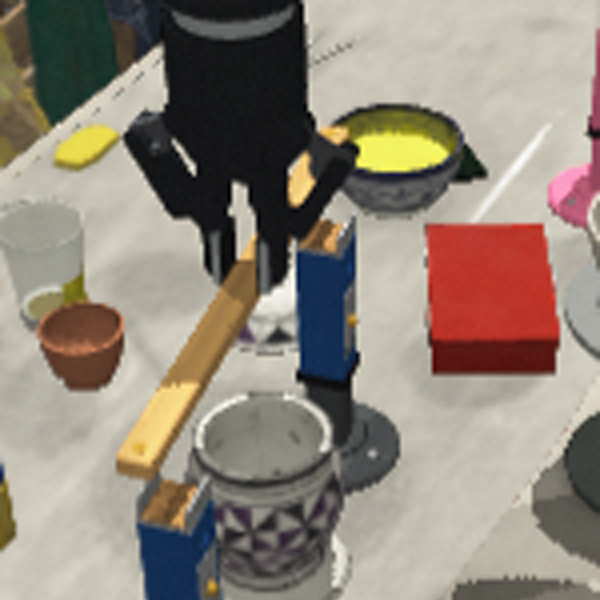

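View pics/l2.png

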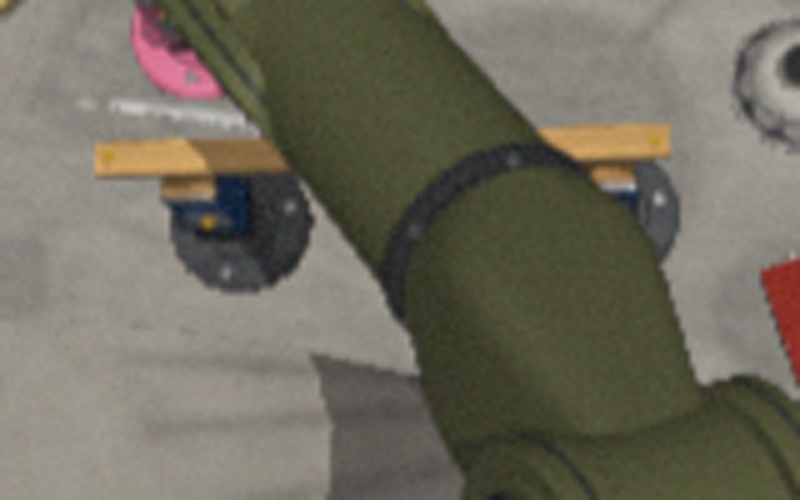

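```bash
cat > bar.py <<'E'
from h import *
import sys
tag=sys.argv[1];off=float(sys.argv[2]) if len(sys.argv)>2 else .0275
b=cv2.imread(f"pics/{tag}_top.png");D=np.load(f"pics/{tag}_top.npy")
h=cv2.cvtColor(b,cv2.COLOR_BGR2HSV);m=cv2.inRange(h,(8,80,90),(25,255,255))
z=float(arm.get_obs()["eef_pos"][2])-off+.014
E=[]
for u0,u1 in((165,182),(268,290)):
    pts=[]
    for u in range(u0,u1):
        v=np.where(m[188:212,u])[0]
        if len(v)<4: continue
        # first contiguous run
        k=np.split(v,np.where(np.diff(v)>1)[0]+1);k=max(k,key=len)
        pts.append((u,k[0]+188,k[-1]+188))
    P=np.array(pts);print(P.T.tolist());E.append(P)
s=cal("top")[0]
L,R_=E
ul,ur=L[0,0]-.5,R_[-1,0]+.5
for P,u in((L,ul),(R_,ur)):
    q=P[(P[:,2]-P[:,1]>=5)&(P[:,2]-P[:,1]<=8)];
    d=D[int(q[0,1:].mean()),int(q[0,0])];
    w=onz("top",q[:,0].mean(),(q[:,1]+q[:,2]).mean()/2,z);e=onz("top",u,(q[:,1]+q[:,2]).mean()/2,z)
    dz=np.median([at("top",a,(t+v)/2,D[int((t+v)/2),a])[2] for a,t,v in q])
    print("axis pt",w.round(4),"end y",e[1].round(4),"depth z",dz.round(4))
E
python3 bar.py l
```

```text
[[169, 170, 171, 172, 173, 174, 175, 176, 177, 178, 179, 180, 181], [199, 199, 199, 198, 198, 198, 198, 198, 198, 198, 198, 198, 198], [204, 204, 204, 204, 204, 204, 204, 204, 204, 204, 204, 204, 204]]
[[268, 269, 270, 271, 272, 273, 274, 275, 276, 277, 278, 279, 280, 281, 282, 283], [195, 195, 195, 195, 195, 195, 195, 195, 195, 195, 195, 195, 195, 195, 195, 195], [202, 206, 206, 201, 205, 205, 205, 205, 201, 201, 201, 201, 201, 201, 201, 200]]
axis pt [0.5669 0.1816 0.2476] end y 0.2006 depth z 0.2472
axis pt [ 0.5831 -0.1179  0.2476] end y -0.1355 depth z 0.2463
```

In the top view the bar spans y −0.1355 to 0.2006 and is within 1 mm of level. Its yaw is 3.1° against 3.0° for the forks. I make a small correction and descend to just above the prongs.

{"method": "step_arm", "body": {"rows": "1 -0.1 -0.2 -1 -0.5 0 0;1 0 0 -1.5 -0.5 0 0;1 0 0 -0.8 0 0 0;1 0 0 0 0 0 0;1 0 0 0 0 0 0;1 0 0 0 0 0 0"}}

```text
time: 15.45
eef_pos: [0.5761, 0.0312, 0.2283]
tcp_rot: [[0.999, 0.053, 0.007], [0.053, -0.998, -0.019], [0.006, 0.019, -1.0]]
force: [0.8, -0.2, -0.7]
gripper_width: 0.233
```

```bash
python3 - <<'E'
from h import *
snap("m");o=arm.get_obs();print(o["eef_pos"],o["force"],o["tcp_rot"])
a=cv2.imread("pics/m_side.png")
cv2.imwrite("pics/m1.png",np.hstack([cv2.resize(a[235:285,210:260],(400,400),interpolation=2),cv2.resize(a[165:215,250:300],(400,400),interpolation=2)]))
b=cv2.imread("pics/m_top.png");cv2.imwrite("pics/m2.png",cv2.resize(b[185:235,160:300],(800,286),interpolation=2));
E
python3 bar.py m
```

```text
[0.57601947 0.03117766 0.22821697] [-0.30641385 -1.21274721 -0.52795893] [[ 0.99858663  0.05268427  0.00700801]
 [ 0.05280698 -0.99843039 -0.01865963]
 [ 0.00601394  0.01900333 -0.99980133]]
[[173, 174, 175, 176, 177, 178, 179, 180, 181], [201, 201, 201, 201, 201, 201, 201, 201, 201], [206, 207, 207, 207, 207, 207, 206, 206, 206]]
[[268, 269, 270, 271, 272, 273, 274, 275, 276, 277, 278, 279, 280, 281, 282, 283, 284], [198, 198, 198, 198, 198, 198, 198, 198, 198, 197, 197, 197, 197, 197, 197, 197, 197], [203, 204, 204, 204, 206, 205, 205, 205, 205, 203, 203, 203, 203, 203, 203, 203, 203]]
axis pt [0.5652 0.1836 0.2147] end y 0.1971 depth z 0.2112
axis pt [ 0.5815 -0.1136  0.2147] end y -0.1393 depth z 0.2165
```

View pics/m1.png

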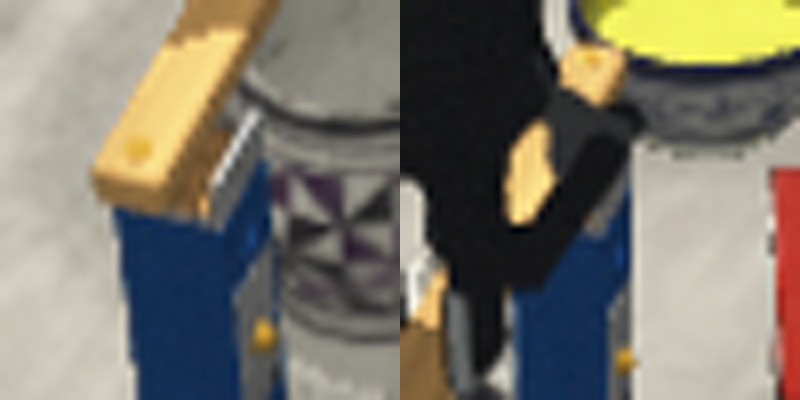

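View pics/m2.png

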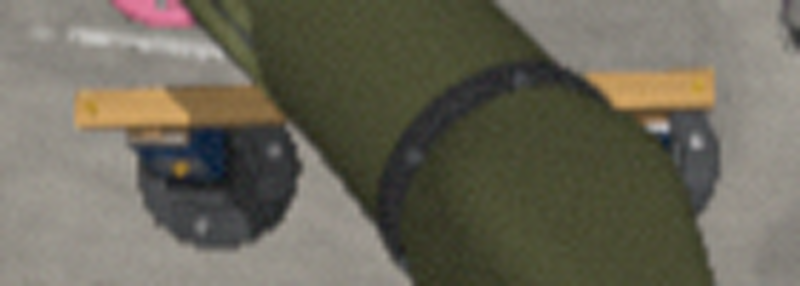

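Run:
```python
from h import *
print("dot",onz("side",227.25-.5+.06,253.75-.5+.06,.2112),onz("top",160+92/800*140-.5,185+105/286*50-.5,.2112))
# start-of-lock corners of sleeve A prongs, in image i
a=cv2.imread("pics/i_side.png");cv2.imwrite("pics/n.png",cv2.resize(a[235:285,210:260],(600,600),interpolation=2))
A=np.array([.569,.1625]);x=np.array([.9986,.0525]);y=np.array([-.0525,.9986])
for sx in(-16,-13,13,16):
  for sy in(-16,16):
    P=[*(A+x*sx/1000+y*sy/1000),.1935];u,v=proj("side",P);print(sx,sy,round((u-210+.5)*12),round((v-235+.5)*12))
```

```text
dot [0.56806709 0.18993517 0.2112    ] [0.56858185 0.18886858 0.2112    ]
-16 -16 394 158
-16 16 328 276
-13 -16 378 155
-13 16 313 272
13 -16 245 127
13 16 176 243
16 -16 230 124
16 16 160 240
```

View pics/n.png

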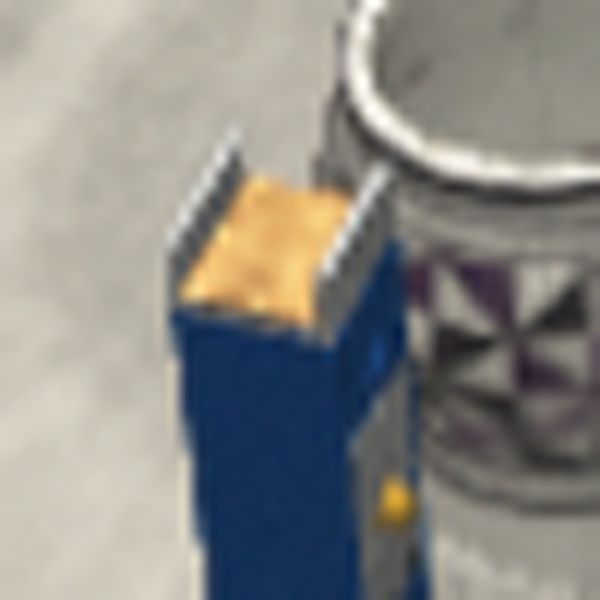

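The projected prong corners match the picture to within 1–2 px. Bar axis at A is x ≈ 0.5695 against a fork centre of 0.569, so it should drop in. Lowering gently.

{"method": "step_arm", "body": {"rows": "1 0 0 -0.3 0 0 0;1 0 0 -0.3 0 0 0;1 0 0 -0.3 0 0 0;1 0 0 -0.2 0 0 0;1 0 0 0 0 0 0"}}

```text
time: 16.18
eef_pos: [0.5757, 0.0312, 0.2167]
tcp_rot: [[0.999, 0.053, 0.006], [0.053, -0.998, -0.019], [0.005, 0.019, -1.0]]
force: [0.0, 0.5, -1.0]
gripper_width: 0.234
```

{"method": "step_arm", "body": {"rows": "1 0 0 -0.1 0 0 0;1 0 0 -0.1 0 0 0;1 0 0 0 0 0 0"}}

```text
time: 16.55
eef_pos: [0.5758, 0.0312, 0.2148]
tcp_rot: [[0.999, 0.053, 0.006], [0.053, -0.998, -0.019], [0.005, 0.019, -1.0]]
force: [0.8, -0.4, -1.6]
gripper_width: 0.236
```

{"method": "step_arm", "body": {"rows": "1 0 0 -0.1 0 0 0;1 0 0 0 0 0 0"}}

```text
time: 16.8
eef_pos: [0.5758, 0.0312, 0.2138]
tcp_rot: [[0.999, 0.053, 0.006], [0.053, -0.998, -0.019], [0.005, 0.019, -1.0]]
force: [0.0, 1.0, -0.6]
gripper_width: 0.234
```

{"method": "step_arm", "body": {"rows": "1 0 0 -0.1 0 0 0;1 0 0 0 0 0 0"}}

```text
time: 17.05
eef_pos: [0.5758, 0.0311, 0.2128]
tcp_rot: [[0.999, 0.053, 0.006], [0.053, -0.998, -0.019], [0.005, 0.019, -1.0]]
force: [-0.4, -0.1, -1.0]
gripper_width: 0.236
```

Run:
```python
from h import *
snap("o");o=arm.get_obs();print(o["eef_pos"],o["force"])
a=cv2.imread("pics/o_side.png")
cv2.imwrite("pics/o1.png",np.hstack([cv2.resize(a[235:285,210:260],(400,400),interpolation=2),cv2.resize(a[165:215,250:300],(400,400),interpolation=2)]))
```

```text
[0.57581124 0.03118435 0.21288025] [-0.65921031  1.07129012 -0.23825417]
```

View pics/o1.png

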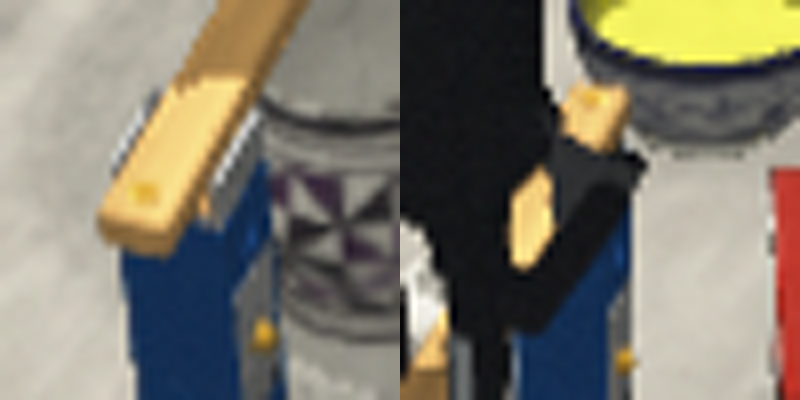

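The bar end is between the A prongs, at left crop (180,140), with nearly even gaps. No contact yet, so I keep stepping down.

{"method": "step_arm", "body": {"rows": "1 0 0 -0.1 0 0 0;1 0 0 0 0 0 0"}}

```text
time: 17.4
eef_pos: [0.5759, 0.0312, 0.2121]
tcp_rot: [[0.999, 0.053, 0.007], [0.053, -0.998, -0.019], [0.006, 0.019, -1.0]]
force: [0.6, -0.0, 1.0]
gripper_width: 0.236
```

{"method": "step_arm", "body": {"rows": "1 0 0 -0.1 0 0 0;1 0 0 0 0 0 0"}}

```text
time: 17.65
eef_pos: [0.5759, 0.0312, 0.2119]
tcp_rot: [[0.999, 0.053, 0.007], [0.053, -0.998, -0.019], [0.006, 0.02, -1.0]]
force: [-2.0, 0.2, 7.3]
gripper_width: 0.232
```

Contact at about 7 N. I ease off half a millimetre and release slowly.

{"method": "step_arm", "body": {"rows": "1 0 0 0.05 0 0 0;2.2 0 0 0 0 0 0;2.6 0 0 0 0 0 0;3.2 0 0 0 0 0 0;4 0 0 0 0 0 0;4 0 0 0 0 0 0;4 0 0 0 0 0 0", "squeeze": 20}}

```text
time: 18.52
eef_pos: [0.5758, 0.0312, 0.2114]
tcp_rot: [[0.999, 0.053, 0.006], [0.053, -0.998, -0.019], [0.005, 0.019, -1.0]]
force: [0.4, 0.8, -0.5]
gripper_width: 0.47
```

{"method": "step_arm", "body": {"rows": "4 0 0 1 0 0 0;4 0 0 2 0 0 0;4 0 0 4 0 0 0;4 0 0 5 0 0 0;6 -5 0 3 0 0 0;6 -5 0 0 0 0 0;6 -5 0 0 0 0 0;6 0 0 0 0 0 0"}}

```text
time: 19.52
eef_pos: [0.422, 0.0308, 0.3619]
tcp_rot: [[0.998, 0.055, 0.005], [0.056, -0.998, -0.023], [0.003, 0.023, -1.0]]
force: [1.7, -0.7, 0.6]
gripper_width: 0.703
```

Run:
```python
from h import *
snap("p");o=arm.get_obs();print(o["eef_pos"],o["force"],o["gripper_width"])
a=cv2.imread("pics/p_side.png");b=cv2.imread("pics/p_top.png")
cv2.imwrite("pics/p1.png",cv2.resize(a[140:340,170:330],(480,600),interpolation=2))
cv2.imwrite("pics/p2.png",cv2.resize(b[140:250,150:310],(800,550),interpolation=2))
```

```text
[0.42630676 0.03121158 0.36224982] [ 0.496939    0.04002951 -0.32747224] 0.7013992737484573
```

View pics/p1.png

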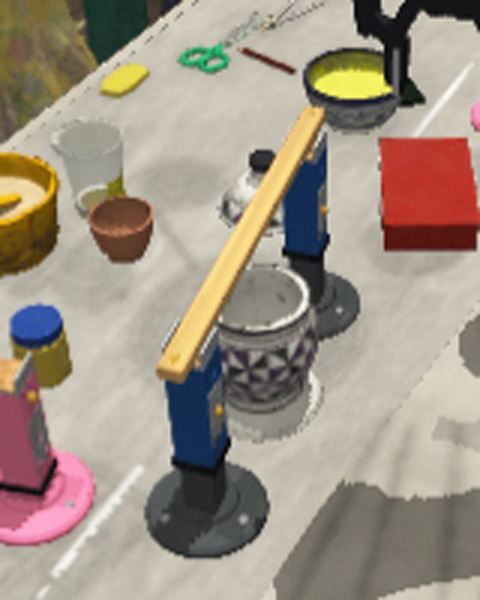

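View pics/p2.png

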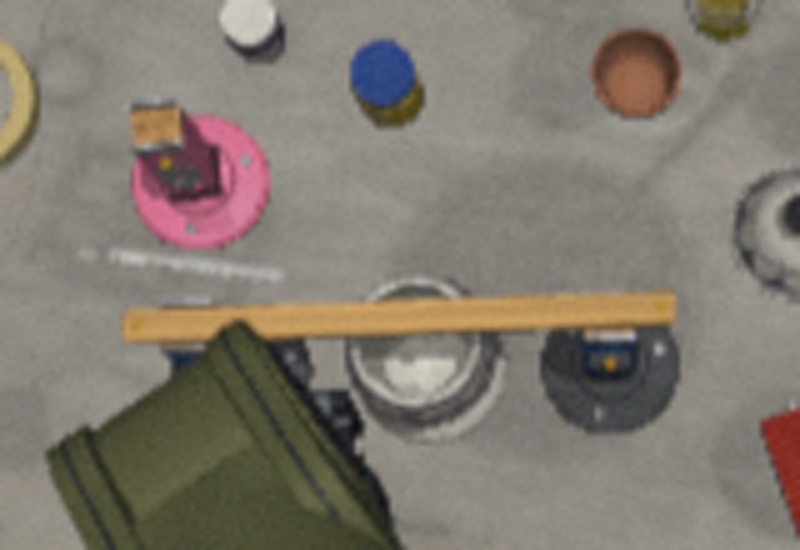

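The bar lies across both forks and the button still shows at (218,410). One enlarged check of both ends, bar heights, and the loose things against the first picture.

Run:
```python
from h import *
a=cv2.imread("pics/p_side.png")
cv2.imwrite("pics/q.png",np.hstack([cv2.resize(a[235:285,210:260],(400,400),interpolation=2),cv2.resize(a[165:215,250:300],(400,400),interpolation=2)]))
b=cv2.imread("pics/p_top.png");D=np.load("pics/p_top.npy")
h=cv2.cvtColor(b,cv2.COLOR_BGR2HSV);m=cv2.inRange(h,(8,80,90),(25,255,255));m[:195]=0;m[212:]=0;m[:,:170]=0;m[:,290:]=0
k,l,s,c=cv2.connectedComponentsWithStats(m);i=1+s[1:,4].argmax();ys,xs=np.where(l==i);print(s[i])
for u in(xs.min(),180,268,278,xs.max()):
    v=ys[xs==u].mean();w=at("top",u,v,D[int(v),u]);print(u,v.round(1),w.round(4))
eL=onz("top",xs.min()-.5,ys[xs==xs.min()].mean(),.1965);eR=onz("top",xs.max()+.5,ys[xs==xs.max()].mean(),.201);print("ends",eL.round(4),eR.round(4),(eL+eR)/2)
a0=cv2.imread("pics/a_top.png")
for n,box in(("pot",(215,140,240,170)),("cup",(265,142,290,168))):
    u0,v0,u1,v1=box;print(n,cv2.absdiff(a0[v0:v1,u0:u1],b[v0:v1,u0:u1]).mean())
s0=cv2.imread("pics/a_side.png")
for n,(u0,v0,u1,v1) in(("jar lower",(238,255,278,285)),("pot",(170,240,196,270)),("cup",(198,204,224,230)),("ref table",(150,330,190,360))):
    A=s0[v0:v1,u0:u1].astype(np.float32);B=a[v0:v1,u0:u1].astype(np.float32);print(n,abs(A-B).mean(),cv2.phaseCorrelate(A.mean(2),B.mean(2)))
```

```text
[174 198 111  11 755]
174 204.5 [0.5664 0.1976 0.1949]
180 204.5 [0.5677 0.1805 0.1902]
268 202.0 [ 0.5798 -0.0893  0.2001]
278 201.5 [ 0.5819 -0.1197  0.2005]
284 201.0 [ 0.5843 -0.1381  0.1985]
ends [0.5661 0.1987 0.1965] [ 0.5839 -0.1396  0.201 ] [0.57497878 0.02956312 0.19875   ]
pot 3.1773333333333333
cup 2.986153846153846
jar lower 11.245277 ((0.1339516434125514, 0.010392261649453616), 0.6445333655675253)
pot 6.80812 ((0.5339684622647418, -0.0024122849908767563), 1.0069085369875401)
cup 6.357002 ((0.4746707142782043, 0.5254677303138013), 1.0002674683621882)
ref table 9.123889 ((-0.06651687876757961, 0.017329429289823395), 1.0070079610745113)
```

View pics/q.png

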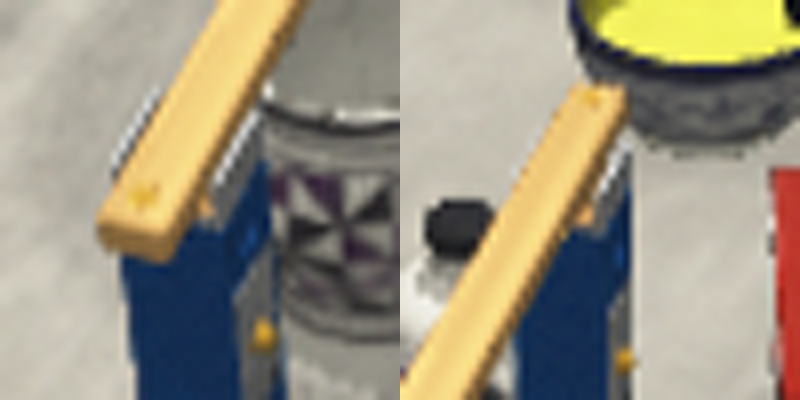

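Both ends sit between their prongs and the bar is centred to within about 2 mm. The jar, pot and cup have not moved beyond sub-pixel noise, and the robot is clear. Handing in.

```bash
python3 -c "
from h import *
print(workorder.job_done())"
```

```text
the job is handed in; nothing more can be done
None
```

The low blue post is locked up and the bar lies in both forks, and I handed the job in at about 20 s.

- **Post:** I pinched the button flush and slid the tube up about 40.5 mm. I stopped when the camera showed the button out through the index plate. The largest force I read on the upward slide was about 9 N, while breaking the tube free. After release the tube stayed up.
- **Bar:** I laid it with about 7 N at contact, eased off and let go. It lies between the prongs of both forks, about 2 mm off centre, sloping about 5 mm down towards the low post as expected. The tops of the two ends came out at z ≈ 0.195 and 0.200.
- **Left alone:** The jar, yellow pot and terracotta cup show no movement beyond half a pixel, and the robot is touching nothing.
- **Disagreements:** The two cameras' positions for the posts differed by up to about 4 mm along y. One depth reading on the bar near the low post came out 5 mm low, which I put down to noise because both ends sit properly in the enlarged picture.

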